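Strip the coffee machine's drip tub: tilt the grille out, drain it, lay it in the wash pan

TASK

The steel drip grille is tucked under the black back cover of the grey drip tub: lift it by the loop handle at its front edge, tilt it out of the tub and lay it flat, handle up, on the grey draining mat, and let go of it there. Then take it by its two long sides about the middle, carry it level, and lay it flat, handle up, in the shallow metal wash pan. Do not drop it, and leave the mug, the milk jug and the jar where they stand.

Things in the scene. Friction and masses are not known exactly. Their poses are not given: they have to be found in the camera images.
- grille_center (a point): Centre, half-way up, of the slab of the loose steel drip grille: 190 x 66 x 14 mm, about 0.28 kg, balanced within 5 mm of this point, grippable across its 66 mm width. x runs along its 190 mm length from the front edge (with the loop handle) to the back edge, y across its width, z out of its top face. At the start it lies level in the tub, its top face 32 mm below the tub's rim.
- grille_bar (a point): Middle of the top bar of the grille's fixed loop handle (an inverted U of 8 mm round rod). The bar runs 44 mm across the grille (y), 51 mm above grille_center and 83 mm forward of it (-x), 12 mm in from the front edge; at the start 12 mm above the tub's rim. Pinched front and back with about 25 N, it can turn in the grip, so that the grille swings down, back edge lowest.
- grille_back (a point): Middle of the lower back edge of the grille: 95 mm from grille_center along +x and 7 mm below it. At the start it is tucked 39 to 42 mm under the tub's back cover. The open mouth is 20 mm shorter than the grille, which comes out only with its front tilted up and then drawn forward.
- tub: Grey plastic drip tub, does not shift, 223 (x) x 82 (y) x 85 mm high, walls 4 mm. Origin under its centre on the counter; its front is its -x end. The last 45 mm inside its back (+x) end are roofed by a black cover 4 mm thick, flush with the rim. Ledges along both long walls, 39 mm above the counter, carry the grille, with 4 mm of play at each side and about 20 mm ahead of its front edge.
- mat: Grey ribbed draining mat, fixed, 270 mm (x) x 180 mm (y) x 5 mm thick. Origin under its centre on the counter.
- pan: Shallow metal wash pan that does not shift, open at the top, 265 mm (x) x 162 mm (y) over its flange, 40 mm high, inside 249 x 146 mm, floor 4 mm thick. Origin under its centre on the counter.
- mug_center (a point): White mug with a handle, 80 mm across, 90 mm high; its centre half-way up. Leave alone.
- jug_center (a point): Steel milk jug with a handle, 84 mm across, 100 mm high; its centre half-way up. Leave alone.
- jar_center (a point): Amber jar with an orange cap, 76 mm across, 105 mm high; its centre half-way up. Leave alone.
Things that resemble listed ones, but are neither listed nor needed, are in the scene too. What is shaped like the part that bears grille_center but green is not meant. Several things have the shape of the tub; the one meant has the colours described above.

How it is judged:
On the way, in this order (a step that is already met when the one before it is completed fails the run):
1. the grille's front edge is lifted by the handle, its back edge still down in the tub (distance between the grasp point and grille_bar below 0.04 m and angle between grille_center's own z axis and vertical above 0.17 rad and height (world z) of grille_back below 0.08 m and y of grille_back in the frame of tub between -0.045 and 0.045 m and x of grille_back in the frame of tub above -0.02 m), for 0.1 s.
2. the grille lies flat and still on the draining mat, handle up, and is let go (angle between grille_center's own z axis and vertical below 0.08 rad and height (world z) of grille_center between 0.004 and 0.022 m and linear speed of grille below 0.03 m/s and contact force between the fingers and grille below 0.2 N and x of grille_center in the frame of mat between -0.1 and 0.1 m and y of grille_center in the frame of mat between -0.075 and 0.075 m), for 0.3 s.
3. the grille is held about its middle, level and clear of the mat (height (world z) of grille_center above 0.04 m and angle between grille_center's own z axis and vertical below 0.25 rad and distance between the grasp point and grille_center below 0.07 m), for 0.2 s.
4. the grille arrives over the pan, level (height (world z) of grille_center above 0.045 m and angle between grille_center's own z axis and vertical below 0.25 rad and x of grille_center in the frame of pan between -0.08 and 0.08 m and y of grille_center in the frame of pan between -0.06 and 0.06 m), for 0.05 s.
At the end, for the whole second after the job is handed in: The grille lies flat (within 0.08 rad), handle up, at rest and let go on the floor of the wash pan, its centre within 60 mm (along) and 50 mm (across) of the pan's centre and below 22 mm (angle between grille_center's own z axis and vertical below 0.08 rad and height (world z) of grille_center between 0.004 and 0.022 m and linear speed of grille below 0.03 m/s and contact force between the fingers and grille below 0.2 N and x of grille_center in the frame of pan between -0.06 and 0.06 m and y of grille_center in the frame of pan between -0.05 and 0.05 m); the robot touches nothing.
It fails at once if the mug, the milk jug or the jar is shifted more than 30 mm or tipped ((distance of mug_center from where it was at the start of the episode above 0.03 m or angle between mug_center's own z axis and vertical above 0.5 rad) or (distance of jug_center from where it was at the start of the episode above 0.03 m or angle between jug_center's own z axis and vertical above 0.5 rad) or (distance of jar_center from where it was at the start of the episode above 0.03 m or angle between jar_center's own z axis and vertical above 0.5 rad)).
It fails at once if the grille is dropped (falls unheld faster than 0.6 m/s) (linear speed of grille above 0.6 m/s and contact force between the fingers and grille below 0.1 N).
It also fails if it takes over 72 s, if anything falls off the work surface, if the arm or the gripper's body presses on something with over 40 N, if the wrist force passes 120 N, or if a joint passes its speed limit or range.

ROBOT

A 7-joint arm with a two-finger parallel gripper is mounted at the origin on the work surface. World frame = base frame: x ahead of the robot, y to its left, z up, the work surface at z = 0. Lengths are in m, angles in rad, forces in N, time in s.
With the tool pointing down it reaches from about 0.35 to 0.9 m from the base axis. Payload 8.1 kg.
Tool frame: the origin (TCP) lies at the very end of the fingers, on their centre line; the grasp point (between the pads) lies 19 mm behind it (grip_point_offset is the distance from the TCP to the grasp point, in m); x points along the fingers, y is the direction in which the jaws open and shut, and the axes are right-handed (so a half turn about x gives the same grasp; the last joint's range is limited). The gripper opens to 85 mm and grips with 20 to 120 N. Pads are 22 mm wide; open, the fingers measure 114 mm over their backs; the gripper's body (76 mm by 85 mm) begins 54 mm behind the grasp point. The pads swing forward as they close: fully open they stand 13 mm farther back than shut.
Start: joints at [-1.259, 0.434, 0.025, 1.573, -0.012, 1.134, -0.075], TCP at [0.252, 0.572, 0.231] pointing down, gripper open.
Joint ranges: [-2.62, 2.62], [-0.44, 2.09], [-1.27, 1.32], [0.08, 2.57], [-1.32, 4.46], [0.12, 2], [-2.74, 2.74]. Speed limits (rad/s): [2.22, 2.22, 3.01, 3.01, 3.14, 3.14, 3.14].

INTERFACE

Orientations are given as a unit quaternion [x, y, z, w].
In Python, from cell import * gives the robot as it stands. The module is installed in compiled form; this text tells all that it offers.
- The arm moves only by the tool step_arm, never from a script. Its argument "series" is a list of rows, each an object of numbers: "x", "y", "z": the shift along the tool's x, y, z normalised to -1 to 1, where 1 is 0.04 m; "rx", "ry", "rz": the turn, a rotation vector about the tool's x, y, z normalised to -1 to 1, where 1 is pi/4 rad; "fingers": the closure, from -1 (fully open) to 1 (shut). In form: [{"x": .., "y": .., "z": .., "rx": .., "ry": .., "rz": .., "fingers": ..}, ...]. A call has 1 to 5 rows; each row shifts and turns the commanded pose from where the row before left it, along the tool's axes as they then stand; what a row does not reach is not made up. A row lasts 1/8 s, in which the tool goes at most 62.5 mm and 10.7 degrees, less where a joint would pass 70% of its speed; a pose out of reach is approached as far as the arm can. A call with a number of a shift or a turn outside -1 to 1 is refused whole. A call with a gripper value outside its range is refused whole. The fingers move at their own pace and stop on an object; "grip_force" is the grip in N (left out, the last holds). Time passes only in rows, so rows that do not move let the fingers close. It gives the time, the measured TCP pose, the force and the opening at its end, in the units of the state.
- read_state(): the state, without advancing time (a new reading comes with each control period).
- get_image(name): name is "scene" or "top" or "wrist"; returns (picture, depth): 384x512x3 uint8, red, green, blue; 384x512 float32, m along the optical axis (not along the pixel's ray), 0 where there is no reading.
- camera_params(name): a dict with "intrinsics" (3x3 intrinsics, pixels), "R" (3x3) and "t" (3): a world point X has camera coordinates R X + t; the wrist camera has in their place "T_tool_cam" (4x4, takes a point from camera to tool coordinates, whose origin is the TCP and whose axes are the tool frame's). Camera axes: x right, y down, z forward; pixel columns grow to the right and rows downward; lengths in m; the calibration is good to about 2 mm. A picture is of the moment at which its call begins: read the wrist's pose just before it. camera_params takes no time and is no camera call.
- hand_in(): hands the job in, once; it reports no verdict.
The state is a dict: "t": time; "joint_positions": joint angles; "qvel": joint speeds; "joint_efforts": joint torques, N m; "tool_pos": TCP position; "eef_rot": TCP orientation; "contact_force": force on the tool from outside, world axes, zero at the start; "moment": the same for the moment, N m; "gripper_width": finger opening in m.
Only numpy, scipy, OpenCV 4.12 (cv2) and the standard library are available. Lean on these libraries where they do the work, as an engineer would, in place of code of your own. Each camera call takes 0.05 s, during which the arm holds its last target. There are 200 camera calls.

## Working session

There is one attempt and no reset: what is moved stays moved. The work goes in short steps, Python scripts to look and compute and a tool call to move; the robot and the scene stay as the last step left them, time stands still between calls to the robot, and variables do not carry over. Pictures are saved under pics/ and viewed, about 8 in all and at most 12, crops included, and the job is handed in when it is done.

Besides the shell and the picture viewer there is one more tool, called after "Call:" by a JSON object that holds its "fn" and its "kwargs", one argument or row to a line. step_arm: Moves the arm, as the interface text tells. Its arguments: {"type":"object","properties":{"series":{"type":"array"},"grip_force":{"type":"number"}},"required":["series"]}

```bash
mkdir -p pics
cat > h.py <<'E'
from cell import *
import numpy as np, cv2
from scipy.spatial.transform import Rotation as Rn
def cloud(name):
    s=read_state(); p=camera_params(name); im,d=get_image(name)
    K=np.array(p["intrinsics"]); v,u=np.mgrid[:384,:512]
    C=np.stack([(u-K[0,2])/K[0,0]*d,(v-K[1,2])/K[1,1]*d,d],-1)
    if name=="wrist":
        T=np.array(p["T_tool_cam"]); R=Rn.from_quat(s["eef_rot"]).as_matrix()
        W=(C@T[:3,:3].T+T[:3,3])@R.T+np.array(s["tool_pos"])
    else:
        R=np.array(p["R"]); W=(C-np.array(p["t"]))@R
    W[d==0]=np.nan
    return im,d,W
def save(n,im): cv2.imwrite("pics/"+n+".png",im[...,::-1])
E
python3 - <<'E'
from h import *
print(read_state())
for n in("top","scene"):
    im,d,W=cloud(n); np.savez(n,im=im,W=W); 
    save(n,cv2.resize(im,(800,600)))
    p=camera_params(n); print(n,-np.array(p["R"]).T@p["t"])
print(camera_params("wrist"))
E
```

```text
{'t': 0.0, 'joint_positions': array([-1.25863331,  0.43522183,  0.02497293,  1.57410427, -0.01160692,
        1.13402179, -0.07509189]), 'qvel': array([-1.05829136e-03, -1.93217179e-03, -9.15495775e-05,  1.37892089e-03,
       -1.58594583e-04, -1.03351541e-03, -5.07220321e-04]), 'joint_efforts': array([-4.34348367e-04, -6.70475292e+01,  1.02522533e+00, -3.16203725e+01,
        1.57390855e-02,  1.25184641e-02, -9.04363134e-06]), 'tool_pos': array([0.2517001 , 0.57151062, 0.23052392]), 'eef_rot': array([ 0.14504923,  0.69201953, -0.14617948,  0.6918824 ]), 'contact_force': array([0.90122614, 0.17185942, 0.31302467]), 'moment': array([-0.01520847,  0.01950955,  0.00270022]), 'gripper_width': 0.08549497200859048}
top [ 0.28423478 -0.07816803  1.34900325]
scene [ 1.06494426 -0.51947115  0.61378613]
{'intrinsics': array([[312.85485047,   0.        , 250.32599505],
       [  0.        , 312.85485047, 191.807266  ],
       [  0.        ,   0.        ,   1.        ]]), 'T_tool_cam': array([[-1.45418859e-04, -2.60457116e-01,  9.65485406e-01,
        -1.42322767e-01],
       [ 9.99999987e-01,  2.79201624e-05,  1.58149322e-04,
        -1.70400163e-04],
       [-6.81476254e-05,  9.65485417e-01,  2.60457108e-01,
        -6.62063901e-02],
       [ 0.00000000e+00,  0.00000000e+00,  0.00000000e+00,
         1.00000000e+00]])}
```

View pics/top.png

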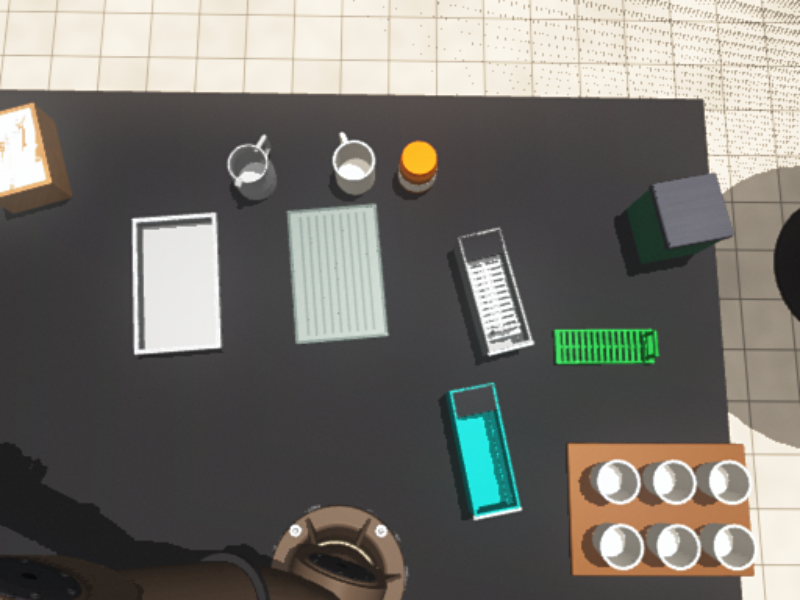

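View pics/scene.png

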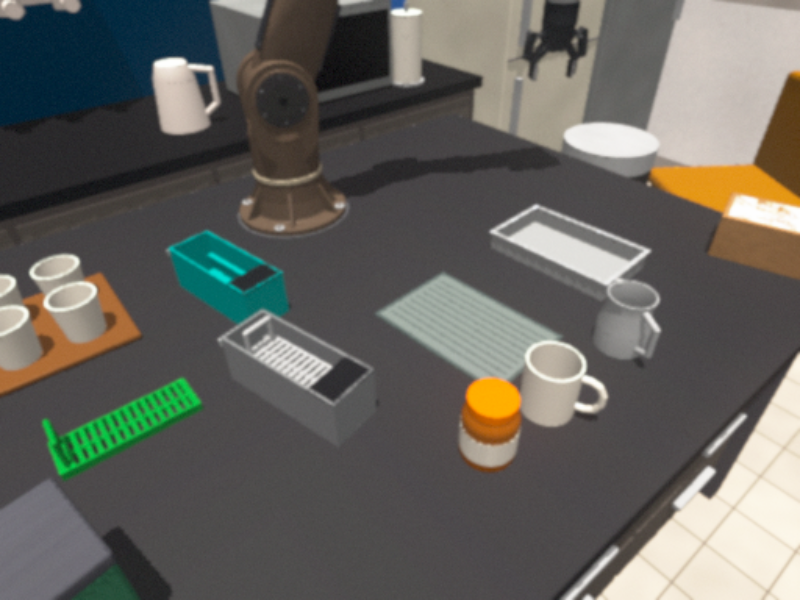

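Top view (800×600): grey tub around (496,292) with its cover at the far end (483,243) and the handle end at (512,345). The mat is at (337,273) and the pan at (177,284). The teal tub and the green grille are decoys.

Run:
```python
from h import *
D=np.load("top.npz"); W=D["W"]; im=D["im"].astype(int)
def box(n,c0,c1,z0,z1,extra=None):
    m=np.zeros((384,512),bool); s=512/800
    m[int(c0[1]*s):int(c1[1]*s),int(c0[0]*s):int(c1[0]*s)]=1
    m&=(W[...,2]>z0)&(W[...,2]<z1)
    if extra is not None: m&=extra
    P=W[m]; r=cv2.minAreaRect((P[:,:2]*1000).astype(np.float32)); print(n,len(P),r,np.median(P[:,2]))
    return P
box("tub",(430,210),(550,370),.075,.092)
box("bar",(470,300),(540,370),.090,.12)
gray=im.sum(-1)
box("mat",(275,195),(400,350),-.005,.012,gray>300)
box("pan",(120,200),(235,365),.03,.05)
box("panfloor",(145,230),(210,340),-.005,.02)
for n,a,b in(("jug",(225,130),(280,205)),("mug",(325,130),(380,200)),("jar",(395,135),(440,195))): box(n,a,b,.05,.12)
D=np.load("scene.npz"); W=D["W"]; im=D["im"]
s=512/800
m=np.zeros((384,512),bool); m[int(300*s):int(380*s),int(215*s):int(300*s)]=1
m&=(W[...,2]>.090)&(W[...,2]<.12); P=W[m]; print("bar scene",len(P),P.mean(0),cv2.minAreaRect((P[:,:2]*1000).astype(np.float32)))
m[:]=0; m[180:290,130:250]=1; m&=(W[...,2]>.08)&(W[...,2]<.09); P=W[m]; print("tub scene",len(P),cv2.minAreaRect((P[:,:2]*1000).astype(np.float32)))
```

```text
tub 809 ((518.9965209960938, -286.61883544921875), (228.68492126464844, 84.42227172851562), 13.946564674377441) 0.08456576377042133
bar 54 ((435.4860534667969, -285.319091796875), (76.25767517089844, 62.063209533691406), 76.68555450439453) 0.09951971691203963
mat 4954 ((567.0753784179688, 13.623420715332031), (272.8971862792969, 181.87660217285156), 5.614340305328369) 0.005157564841273271
pan 887 ((537.7891845703125, 318.43353271484375), (266.0335693359375, 164.2416229248047), 5.0232343673706055) 0.03967951126617723
panfloor 2926 ((542.0171508789062, 328.2433776855469), (222.844970703125, 130.2497100830078), 2.996171474456787) 0.004000774445587359
jug 454 ((764.9497680664062, 179.0772247314453), (102.6473388671875, 76.78028106689453), 9.567533493041992) 0.08261166095643692
mug 354 ((776.1492309570312, -22.35448455810547), (78.46022033691406, 98.6296615600586), 81.19148254394531) 0.07777815488991713
jar 575 ((765.2767944335938, -144.21707153320312), (69.96312713623047, 73.29358673095703), 2.5315170288085938) 0.10336520725797478
bar scene 80 [ 0.45333746 -0.30680461  0.09755494] ((452.5050048828125, -306.00897216796875), (6.972354412078857, 50.57835388183594), 14.01340103149414)
tub scene 1285 ((468.228759765625, -291.2347412109375), (347.3482971191406, 127.5474624633789), 2.73935604095459)
```

```bash
cat >> h.py <<'E'
def down(yaw,flip=1,pitch=0):
    """tool x down, tool y along flip*(cos yaw,sin yaw); pitch>0: grille front (-axis) raised"""
    a=np.array([np.cos(yaw),np.sin(yaw),0]); x=np.array([0,0,-1.]); y=flip*a
    R=np.stack([x,y,np.cross(x,y)],1)
    left=np.array([-np.sin(yaw),np.cos(yaw),0])
    return Rn.from_rotvec(left*pitch).as_matrix()@R
def delta(p,R,s=None):
    s=s or read_state(); R0=Rn.from_quat(s["eef_rot"]).as_matrix()
    print("rot units (total rotvec/(pi/4))",np.round(Rn.from_matrix(R0.T@R).as_rotvec()/(np.pi/4),3))
    d=np.array(p)-s["tool_pos"]
    print("shift units: before rot",np.round(R0.T@d/.04,2)," after rot",np.round(R.T@d/.04,2))
E
python3 - <<'E'
from h import *
s=read_state(); print(Rn.from_quat(s["eef_rot"]).as_matrix().round(3))
y=np.radians(13.95)
for f in(1,-1):
    R=down(y,f); print(f); delta((.45,.3,.25),R); print(R.T@[0,-.605/.04,0], R.T@[-.004/.04,0,0])
E
```

```text
[[-0.     0.403  0.915]
 [-0.001  0.915 -0.403]
 [-1.    -0.001  0.   ]]
1
rot units (total rotvec/(pi/4)) [1.162e+00 1.000e-03 2.000e-03]
shift units: before rot [-0.48 -4.22  7.27]  after rot [-0.48  3.17  7.78]
[ 0.         -3.6462603  14.67891041] [ 0.         -0.09705065 -0.02410751]
-1
rot units (total rotvec/(pi/4)) [-2.838e+00 -2.000e-03  1.000e-03]
shift units: before rot [-0.48 -4.22  7.27]  after rot [-0.48 -3.17 -7.78]
[  0.           3.6462603  -14.67891041] [0.         0.09705065 0.02410751]
```

Call:
{"fn": "step_arm", "kwargs": {
  "series": [
    {"x": -0.1,"y": -0.53,"z": 0.91},
    {"x": -0.1,"y": -0.53,"z": 0.91},
    {"x": -0.1,"y": -0.53,"z": 0.91},
    {"x": -0.1,"y": -0.53,"z": 0.91},
    {"x": -0.1,"y": -0.53,"z": 0.91}
  ]
}}

```text
validation failed for argument at $.se...
```

Call:
{"fn": "step_arm", "kwargs": {
  "series": [
    {"y": -0.53,"z": 0.91},
    {"y": -0.53,"z": 0.91},
    {"y": -0.53,"z": 0.91},
    {"y": -0.91,"z": 0.41,"rx": 0.232},
    {"y": -0.83,"z": 0.56,"rx": 0.232}
  ]
}}

```text
validation failed for argument at $.se...
```

Call:
{"fn": "step_arm", "kwargs": {
  "series": [
    {"y": -0.71,"z": 0.71,"rx": 0.232},
    {"y": -0.57,"z": 0.82,"rx": 0.232},
    {"y": -0.41,"z": 0.91,"rx": 0.232},
    {"y": -0.24,"z": 0.97},
    {"y": -0.24,"z": 0.97}
  ]
}}

```text
validation failed for argument at $.se...
```

Call:
{"fn": "step_arm", "kwargs": {
  "series": [
    {"y": -0.24,"z": 0.97},
    {"y": -0.24,"z": 0.97},
    {"y": -0.24,"z": 0.97},
    {"y": -0.24,"z": 0.97},
    {"y": -0.24,"z": 0.97}
  ]
}}

```text
validation failed for argument at $.se...
```

Run:
```python
from h import *
s=read_state(); print(s["t"],s["tool_pos"])
im,d,W=cloud("wrist"); np.savez("w1",im=im,W=W); save("w1",im)
delta((.447,-.3045,.2),down(np.radians(13.95)))
```

```text
0.1 [0.25172432 0.5715991  0.2306363 ]
rot units (total rotvec/(pi/4)) [1.162e+00 1.000e-03 1.000e-03]
shift units: before rot [  0.79 -18.08  13.3 ]  after rot [ 0.77 -0.54 22.43]
```

View pics/w1.png

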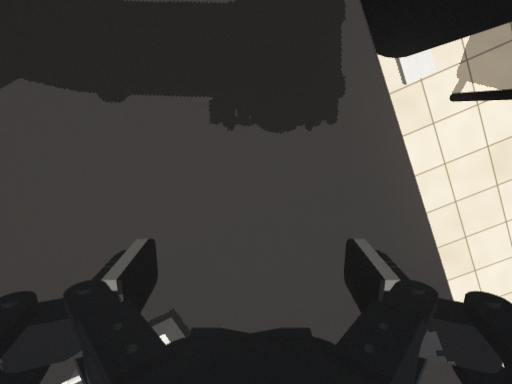

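The moves were refused, so the view shows only the start pose with open fingers and bare counter. I'll resend with all fields filled in.

Call:
{"fn": "step_arm", "kwargs": {
  "series": [
    {"x": -0.1,"y": -0.53,"z": 0.91,"rx": 0,"ry": 0,"rz": 0,"fingers": -1},
    {"x": -0.1,"y": -0.53,"z": 0.91,"rx": 0,"ry": 0,"rz": 0,"fingers": -1},
    {"x": -0.1,"y": -0.53,"z": 0.91,"rx": 0,"ry": 0,"rz": 0,"fingers": -1},
    {"x": -0.1,"y": -0.53,"z": 0.91,"rx": 0,"ry": 0,"rz": 0,"fingers": -1},
    {"x": -0.1,"y": -0.53,"z": 0.91,"rx": 0,"ry": 0,"rz": 0,"fingers": -1}
  ]
}}

```text
t: 0.78
tool_pos: [0.3763, 0.4003, 0.2513]
eef_rot: [0.146, 0.692, -0.146, 0.692]
contact_force: [1.0, 0.5, 0.1]
gripper_width: 0.0857
```

Call:
{"fn": "step_arm", "kwargs": {
  "series": [
    {"x": 0,"y": -0.53,"z": 0.91,"rx": 0,"ry": 0,"rz": 0,"fingers": -1},
    {"x": 0,"y": -0.53,"z": 0.91,"rx": 0,"ry": 0,"rz": 0,"fingers": -1},
    {"x": 0,"y": -0.53,"z": 0.91,"rx": 0,"ry": 0,"rz": 0,"fingers": -1},
    {"x": 0,"y": -0.91,"z": 0.41,"rx": 0.232,"ry": 0,"rz": 0,"fingers": -1},
    {"x": 0,"y": -0.83,"z": 0.56,"rx": 0.232,"ry": 0,"rz": 0,"fingers": -1}
  ]
}}

```text
t: 1.4
tool_pos: [0.4503, 0.2179, 0.251]
eef_rot: [0.271, 0.653, -0.271, 0.653]
contact_force: [1.0, 0.5, 0.3]
gripper_width: 0.0854
```

Call:
{"fn": "step_arm", "kwargs": {
  "series": [
    {"x": 0,"y": -0.71,"z": 0.71,"rx": 0.232,"ry": 0,"rz": 0,"fingers": -1},
    {"x": 0,"y": -0.57,"z": 0.82,"rx": 0.232,"ry": 0,"rz": 0,"fingers": -1},
    {"x": 0,"y": -0.41,"z": 0.91,"rx": 0.232,"ry": 0,"rz": 0,"fingers": -1},
    {"x": 0,"y": -0.24,"z": 0.97,"rx": 0,"ry": 0,"rz": 0,"fingers": -1},
    {"x": 0,"y": -0.24,"z": 0.97,"rx": 0,"ry": 0,"rz": 0,"fingers": -1}
  ]
}}

```text
t: 2.02
tool_pos: [0.4506, 0.0182, 0.2513]
eef_rot: [0.435, 0.557, -0.435, 0.557]
contact_force: [1.7, -0.6, 0.2]
gripper_width: 0.0854
```

Call:
{"fn": "step_arm", "kwargs": {
  "series": [
    {"x": 0,"y": -0.24,"z": 0.97,"rx": 0,"ry": 0,"rz": 0,"fingers": -0.5},
    {"x": 0,"y": -0.24,"z": 0.97,"rx": 0,"ry": 0,"rz": 0,"fingers": 0},
    {"x": 0,"y": -0.24,"z": 0.97,"rx": 0,"ry": 0,"rz": 0,"fingers": 0.45},
    {"x": 0,"y": -0.24,"z": 0.97,"rx": 0,"ry": 0,"rz": 0,"fingers": 0.45},
    {"x": 0,"y": -0.24,"z": 0.97,"rx": 0,"ry": 0,"rz": 0,"fingers": 0.45}
  ]
}}

```text
t: 2.65
tool_pos: [0.4511, -0.1816, 0.2513]
eef_rot: [0.435, 0.557, -0.435, 0.557]
contact_force: [0.1, -0.4, -1.0]
gripper_width: 0.0239
```

Run:
```python
from h import *
s=read_state(); print(s["t"],s["tool_pos"],s["gripper_width"])
im,d,W=cloud("wrist"); np.savez("w2",im=im,W=W); save("w2",im)
delta((.447,-.3045,.2),down(np.radians(13.95)))
m=(W[...,2]>.091)&(W[...,2]<.105)&(abs(W[...,0]-.447)<.05)&(abs(W[...,1]+.3045)<.05)
P=W[m]; print(len(P),P.mean(0),cv2.minAreaRect((P[:,:2]*1000).astype(np.float32)))
```

```text
2.65 [ 0.45110196 -0.18155797  0.2512743 ] 0.0239230174078283
rot units (total rotvec/(pi/4)) [-0.004  0.004 -0.   ]
shift units: before rot [ 1.3  -0.78  2.82]  after rot [ 1.29 -0.79  2.83]
35 [ 0.45510873 -0.32036517  0.09911498] ((455.2669982910156, -319.8564758300781), (2.917633295059204, 17.55801010131836), 5.583734512329102)
```

View pics/w2.png

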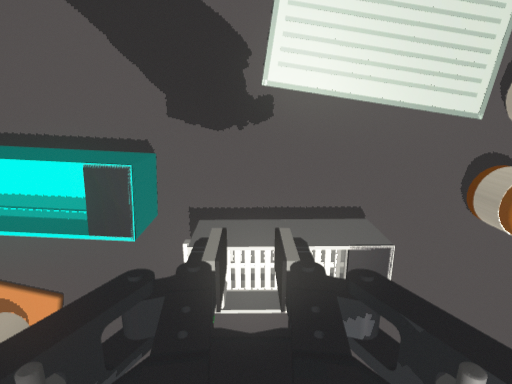

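Wrist view: the tub's near long wall spans about (185..392, 245), the cover is on the right at (365,260), and the bar is hidden behind the fingers near (225,250). I'll move over the bar.

Call:
{"fn": "step_arm", "kwargs": {
  "series": [
    {"x": 0,"y": -0.19,"z": 0.75,"rx": 0,"ry": 0,"rz": 0,"fingers": 0.45},
    {"x": 0,"y": -0.19,"z": 0.75,"rx": 0,"ry": 0,"rz": 0,"fingers": 0.45},
    {"x": 0.5,"y": -0.19,"z": 0.75,"rx": 0,"ry": 0,"rz": 0,"fingers": 0.45},
    {"x": 0.9,"y": -0.19,"z": 0.75,"rx": 0,"ry": 0,"rz": 0,"fingers": 0.45},
    {"x": 0.9,"y": 0,"z": 0,"rx": 0,"ry": 0,"rz": 0,"fingers": 0.45}
  ]
}}

```text
t: 3.32
tool_pos: [0.4504, -0.3068, 0.1584]
eef_rot: [0.436, 0.556, -0.437, 0.557]
contact_force: [-0.9, 0.5, -0.2]
gripper_width: 0.0237
```

Run:
```python
from h import *
s=read_state(); print(s["t"],s["tool_pos"],s["gripper_width"])
im,d,W=cloud("wrist"); np.savez("w3",im=im,W=W); save("w3",im)
m=(W[...,2]>.092)&(W[...,2]<.107)&(abs(W[...,0]-.45)<.05)&(abs(W[...,1]+.3045)<.05)
P=W[m]; print("bar",len(P),P.mean(0),cv2.minAreaRect((P[:,:2]*1000).astype(np.float32)),np.percentile(P[:,2],[5,50,95]))
m=(W[...,2]>.078)&(W[...,2]<.09)&(abs(W[...,0]-.5)<.15)&(abs(W[...,1]+.3)<.1)
P=W[m];a=np.radians(13.95);e=np.array([np.cos(a),np.sin(a)]);q=(P[:,:2]-[.519,-.2866])
print("rim along",np.percentile(q@e,[0,1,99,100]),"across",np.percentile(q@[-e[1],e[0]],[0,1,99,100]))
```

```text
3.325 [ 0.45041706 -0.30675631  0.15841278] 0.02370013748511843
bar 847 [ 0.44756145 -0.30308539  0.0996788 ] ((447.91314697265625, -304.49462890625), (7.971530437469482, 51.46491241455078), 14.70837688446045) [0.0974141  0.09993904 0.10131462]
rim along [-0.11420535 -0.11300822  0.11295414  0.1151037 ] across [-0.04222655 -0.04050721  0.04158649  0.04230432]
```

View pics/w3.png

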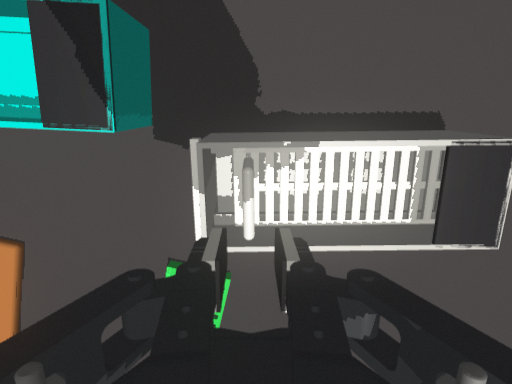

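The bar is fully in view at (248,160–238), between the finger planes, and it measures (0.448,-0.3045,0.097) as expected. I'll descend and grip.

Call:
{"fn": "step_arm", "kwargs": {
  "series": [
    {"x": 0.5,"y": -0.05,"z": -0.07,"rx": 0,"ry": 0,"rz": 0,"fingers": 0.45},
    {"x": 0.5,"y": 0,"z": 0,"rx": 0,"ry": 0,"rz": 0,"fingers": 0.45},
    {"x": 0.5,"y": 0,"z": 0,"rx": 0,"ry": 0,"rz": 0,"fingers": 0.45},
    {"x": 0.4,"y": 0,"z": 0,"rx": 0,"ry": 0,"rz": 0,"fingers": 0.45},
    {"x": 0,"y": 0,"z": 0,"rx": 0,"ry": 0,"rz": 0,"fingers": 0.45}
  ],
  "grip_force": 25
}}

```text
t: 4.0
tool_pos: [0.4479, -0.3013, 0.0827]
eef_rot: [0.435, 0.558, -0.435, 0.557]
contact_force: [0.1, -0.3, 1.0]
gripper_width: 0.0234
```

Call:
{"fn": "step_arm", "kwargs": {
  "series": [
    {"x": 0,"y": 0,"z": 0,"rx": 0,"ry": 0,"rz": 0,"fingers": 1},
    {"x": 0,"y": 0,"z": 0,"rx": 0,"ry": 0,"rz": 0,"fingers": 1},
    {"x": 0,"y": 0,"z": 0,"rx": 0,"ry": 0,"rz": 0,"fingers": 1},
    {"x": 0,"y": 0,"z": 0,"rx": 0,"ry": 0,"rz": 0,"fingers": 1}
  ],
  "grip_force": 50
}}

```text
t: 4.5
tool_pos: [0.4487, -0.3021, 0.084]
eef_rot: [0.435, 0.557, -0.435, 0.558]
contact_force: [-1.4, 1.4, 7.3]
gripper_width: 0.0057
```

Call:
{"fn": "step_arm", "kwargs": {
  "series": [
    {"x": -0.15,"y": 0.045,"z": 0,"rx": 0,"ry": 0,"rz": -0.045,"fingers": 1},
    {"x": -0.15,"y": 0.045,"z": 0,"rx": 0,"ry": 0,"rz": -0.045,"fingers": 1},
    {"x": -0.15,"y": 0.045,"z": 0,"rx": 0,"ry": 0,"rz": -0.045,"fingers": 1},
    {"x": -0.15,"y": 0.045,"z": 0,"rx": 0,"ry": 0,"rz": -0.045,"fingers": 1},
    {"x": -0.15,"y": 0.045,"z": 0,"rx": 0,"ry": 0,"rz": -0.045,"fingers": 1}
  ],
  "grip_force": 50
}}

```text
t: 5.12
tool_pos: [0.4588, -0.2992, 0.1127]
eef_rot: [0.384, 0.594, -0.483, 0.516]
contact_force: [-1.0, 0.2, -0.7]
gripper_width: 0.0058
```

Run:
```python
from h import *
s=read_state(); print(s["t"],s["tool_pos"],s["gripper_width"],s["contact_force"],s["moment"])
im,d,W=cloud("wrist"); im2,d2,W2=cloud("scene")
save("w4",np.hstack([cv2.resize(im,(400,300)),cv2.resize(im2[150:330,80:320],(400,300))]))
```

```text
5.125 [ 0.45878382 -0.2992326   0.11273304] 0.005751308549474087 [-1.01064633  0.23589848 -0.67739093] [ 0.07446082 -0.07533345  0.00718809]
```

View pics/w4.png

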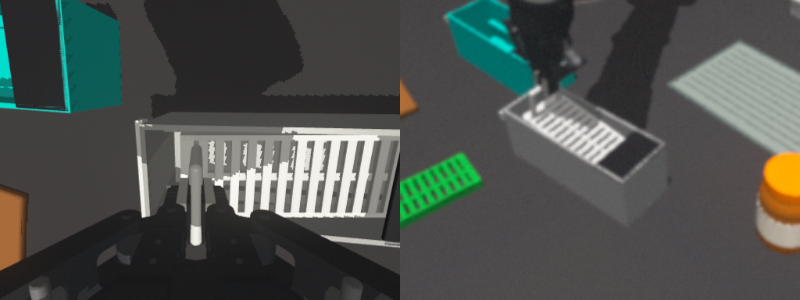

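The bar is between the fingers (left view, (195,190)) and the grille front is rising. I'll carry on to about 20°, then draw it forward.

Call:
{"fn": "step_arm", "kwargs": {
  "series": [
    {"x": -0.15,"y": 0.045,"z": 0,"rx": 0,"ry": 0,"rz": -0.045,"fingers": 1},
    {"x": -0.15,"y": 0.045,"z": 0,"rx": 0,"ry": 0,"rz": -0.045,"fingers": 1},
    {"x": -0.15,"y": 0.045,"z": 0,"rx": 0,"ry": 0,"rz": -0.045,"fingers": 1},
    {"x": -0.15,"y": 0.045,"z": 0,"rx": 0,"ry": 0,"rz": -0.045,"fingers": 1},
    {"x": -0.15,"y": 0.045,"z": 0,"rx": 0,"ry": 0,"rz": -0.045,"fingers": 1}
  ],
  "grip_force": 50
}}

```text
t: 5.85
tool_pos: [0.4724, -0.2963, 0.1397]
eef_rot: [0.33, 0.625, -0.528, 0.471]
contact_force: [-7.2, -1.4, 2.4]
gripper_width: 0.0061
```

```bash
cat >> h.py <<'E'
def tilt():
    """plane fit of the grille seen by wrist camera: points near expected slab, beneath the tool"""
    s=read_state(); im,d,W=cloud("wrist")
    return s,im,W
E
python3 - <<'E'
from h import *
s,im,W=tilt(); print(s["t"],s["tool_pos"],s["contact_force"],s["moment"])
a=np.radians(14);e=np.array([np.cos(a),np.sin(a)])
q=W[...,:2]-[.519,-.2866]; u=q@e; v=q@[-e[1],e[0]]
bright=im.sum(-1)>330
print(u[bright&(abs(v)<.03)].shape)
for lo in np.arange(-.06,.1,.02):
    m=(u>lo)&(u<lo+.01)&(abs(v)<.025)&(W[...,2]>.045)
    print(round(lo,2),m.sum(),np.nanpercentile(W[...,2][m],[50,80,95]) if m.sum()>5 else "")
E
```

```text
5.85 [ 0.47241683 -0.29631684  0.13968429] [-7.23114651 -1.42073572  2.40314153] [-0.3402559   1.1391766   0.04273726]
(22557,)
-0.06 8006 [0.21453196 0.22555294 0.23550173]
-0.04 5653 [0.20082917 0.22284212 0.23353033]
-0.02 5065 [0.20813218 0.21896229 0.22291465]
0.0 4798 [0.18527676 0.21092983 0.2242081 ]
0.02 4564 [0.19838448 0.20464865 0.20657827]
0.04 1116 [0.07312333 0.07408347 0.07580772]
0.06 2372 [0.08086964 0.08474928 0.0856467 ]
0.08 13 [0.0845135  0.08480111 0.0851642 ]
```

Call:
{"fn": "step_arm", "kwargs": {
  "series": [
    {"x": 0.06,"y": -0.3,"z": 0,"rx": 0,"ry": 0,"rz": 0,"fingers": 1},
    {"x": 0.06,"y": -0.3,"z": 0,"rx": 0,"ry": 0,"rz": 0,"fingers": 1},
    {"x": 0.06,"y": -0.3,"z": 0,"rx": 0,"ry": 0,"rz": 0,"fingers": 1},
    {"x": 0.06,"y": -0.3,"z": 0,"rx": 0,"ry": 0,"rz": 0,"fingers": 1},
    {"x": 0.06,"y": -0.3,"z": 0,"rx": 0,"ry": 0,"rz": 0,"fingers": 1}
  ],
  "grip_force": 50
}}

```text
t: 6.52
tool_pos: [0.4151, -0.3102, 0.1491]
eef_rot: [0.331, 0.625, -0.526, 0.472]
contact_force: [-0.2, -0.1, -1.7]
gripper_width: 0.006
```

Run:
```python
from h import *
s=read_state(); print(s["t"],s["tool_pos"],s["gripper_width"],s["contact_force"],s["moment"])
im,d,W=cloud("wrist"); im2,d2,W2=cloud("scene")
save("w5",np.hstack([cv2.resize(im,(400,300)),cv2.resize(im2[150:330,80:320],(400,300))]))
```

```text
6.525 [ 0.41508005 -0.31019135  0.1491009 ] 0.00600169733647718 [-0.20283364 -0.11313998 -1.66023839] [ 0.10526611 -0.37652613  0.00381543]
```

View pics/w5.png

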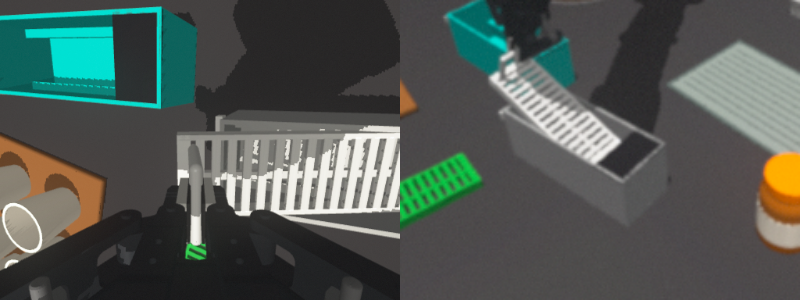

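The front edge is over the front wall and the back edge looks clear of the cover. I'll grip harder and lift out.

Call:
{"fn": "step_arm", "kwargs": {
  "series": [
    {"x": -0.21,"y": -0.29,"z": 0,"rx": 0,"ry": 0,"rz": 0,"fingers": 1},
    {"x": -0.21,"y": -0.29,"z": 0,"rx": 0,"ry": 0,"rz": 0,"fingers": 1},
    {"x": -0.5,"y": -0.18,"z": 0,"rx": 0,"ry": 0,"rz": 0,"fingers": 1},
    {"x": -0.7,"y": -0.26,"z": 0,"rx": 0,"ry": 0,"rz": 0,"fingers": 1},
    {"x": -0.7,"y": -0.26,"z": 0,"rx": 0,"ry": 0,"rz": 0,"fingers": 1}
  ],
  "grip_force": 80
}}

```text
t: 7.25
tool_pos: [0.4002, -0.3141, 0.2554]
eef_rot: [0.331, 0.625, -0.526, 0.472]
contact_force: [-0.1, -0.6, -2.7]
gripper_width: 0.0048
```

```bash
cat >> h.py <<'E'
def grille_pose(name="scene",z0=.02,yr=(-.4,.45)):
    pass
E
python3 - <<'E'
from h import *
s=read_state(); print(s["t"],s["tool_pos"],s["gripper_width"],s["contact_force"],s["moment"])
im,d,W=cloud("wrist"); np.savez("w6",im=im,W=W)
a=np.radians(14);e=np.array([np.cos(a),np.sin(a)])
m=(im.min(-1)>110)&(W[...,2]>.10)
q=W[...,:2]-s["tool_pos"][:2]; u=q@e; v=q@[-e[1],e[0]]
m&=(abs(v)<.04)&(u>.03)&(u<.25)
print(m.sum(),u[m].min(),u[m].max()); print("tilt deg",-np.degrees(np.arctan(np.polyfit(u[m],W[...,2][m],1)))[0], W[...,2][m].min())
delta((.484-.0,.0055,.25),down(np.radians(5.6),1,np.radians(20.25)))
E
```

```text
7.25 [ 0.40018091 -0.31408017  0.25536849] 0.004754555626712987 [-0.0745824  -0.61198474 -2.73711484] [ 0.10641912 -0.47427986  0.0099325 ]
14931 0.03000056399510436 0.14538486866161754
tilt deg 24.849020851267834 0.14627182329423832
rot units (total rotvec/(pi/4)) [ 0.174  0.068 -0.005]
shift units: before rot [-1.17  3.78 -7.28]  after rot [-0.78  2.74 -7.78]
```

Call:
{"fn": "step_arm", "kwargs": {
  "series": [
    {"x": -0.146,"y": 0.473,"z": -0.91,"rx": 0,"ry": 0,"rz": 0,"fingers": 1},
    {"x": -0.146,"y": 0.473,"z": -0.91,"rx": 0,"ry": 0,"rz": 0,"fingers": 1},
    {"x": -0.146,"y": 0.473,"z": -0.91,"rx": 0,"ry": 0,"rz": 0,"fingers": 1},
    {"x": -0.146,"y": 0.473,"z": -0.91,"rx": 0,"ry": 0,"rz": 0,"fingers": 1},
    {"x": -0.146,"y": 0.473,"z": -0.91,"rx": 0,"ry": 0,"rz": 0,"fingers": 1}
  ],
  "grip_force": 100
}}

```text
t: 7.92
tool_pos: [0.4525, -0.1123, 0.2487]
eef_rot: [0.331, 0.625, -0.526, 0.472]
contact_force: [0.5, -0.0, -3.0]
gripper_width: 0.0039
```

Call:
{"fn": "step_arm", "kwargs": {
  "series": [
    {"x": -0.146,"y": 0.473,"z": -0.91,"rx": 0,"ry": 0,"rz": 0,"fingers": 1},
    {"x": -0.146,"y": 0.473,"z": -0.91,"rx": 0,"ry": 0,"rz": 0,"fingers": 1},
    {"x": -0.146,"y": 0.473,"z": -0.91,"rx": 0,"ry": 0,"rz": 0,"fingers": 1},
    {"x": 0,"y": 0,"z": 0,"rx": 0.087,"ry": 0.034,"rz": 0,"fingers": 1},
    {"x": 0,"y": 0,"z": 0,"rx": 0.087,"ry": 0.034,"rz": 0,"fingers": 1}
  ],
  "grip_force": 100
}}

```text
t: 8.55
tool_pos: [0.4835, 0.0073, 0.2453]
eef_rot: [0.376, 0.6, -0.559, 0.432]
contact_force: [-0.7, 0.0, -3.3]
gripper_width: 0.0042
```

Call:
{"fn": "step_arm", "kwargs": {
  "series": [
    {"x": 0,"y": 0,"z": 0,"rx": 0,"ry": 0,"rz": 0.11,"fingers": 1},
    {"x": 0,"y": 0,"z": 0,"rx": 0,"ry": 0,"rz": 0.11,"fingers": 1},
    {"x": 0,"y": 0,"z": 0,"rx": 0,"ry": 0,"rz": 0.11,"fingers": 1},
    {"x": 0,"y": 0,"z": 0,"rx": 0,"ry": 0,"rz": 0.11,"fingers": 1},
    {"x": 0,"y": 0,"z": 0,"rx": 0,"ry": 0,"rz": 0.11,"fingers": 1}
  ],
  "grip_force": 100
}}

```text
t: 9.18
tool_pos: [0.4831, 0.0065, 0.2454]
eef_rot: [0.497, 0.505, -0.453, 0.542]
contact_force: [-0.4, -0.7, -3.7]
gripper_width: 0.0042
```

```bash
cat >> h.py <<'E'
def gfit(yaw,z0=.06):
    """fit plane to bright grille points beyond the tool, in tool-heading frame (u ahead, v left)"""
    s=read_state(); im,d,W=cloud("wrist")
    e=np.array([np.cos(yaw),np.sin(yaw)]); q=W[...,:2]-s["tool_pos"][:2]; u=q@e; v=q@[-e[1],e[0]]
    m=(im.min(-1)>110)&(W[...,2]>z0)&(W[...,2]<s["tool_pos"][2]+.02)&(abs(v)<.05)&(u>.03)&(u<.25)
    A=np.c_[u[m],v[m],np.ones(m.sum())]; c=np.linalg.lstsq(A,W[...,2][m],rcond=None)[0]
    print("t",s["t"],"tcp",s["tool_pos"].round(4),"F",s["contact_force"].round(1),"n",m.sum(),"pitch deg",-np.degrees(np.arctan(c[0])).round(1),"roll",np.degrees(np.arctan(c[1])).round(1),"zmin",W[...,2][m].min().round(3),"z@tcp",c[2].round(3),"u",u[m].min().round(3),u[m].max().round(3),"v",v[m].min().round(3),v[m].max().round(3))
    return s,im,W
E
python3 - <<'E'
from h import *
s,im,W=gfit(np.radians(5.6)); save("w7",im)
print(s["gripper_width"])
delta((.484,.0055,.15),down(np.radians(5.6),1,np.radians(-4.6)))
E
```

```text
t 9.175 tcp [0.4831 0.0065 0.2454] F [-0.4 -0.7 -3.7] n 14599 pitch deg 0.3 roll 0.7 zmin 0.066 z@tcp 0.215 u 0.03 0.25 v -0.046 0.031
0.0042400583795703245
rot units (total rotvec/(pi/4)) [-0.002 -0.006 -0.004]
shift units: before rot [ 2.38 -0.14  0.03]  after rot [ 2.38 -0.13  0.02]
```

Call:
{"fn": "step_arm", "kwargs": {
  "series": [
    {"x": 0.9,"y": -0.07,"z": 0,"rx": 0,"ry": 0,"rz": 0,"fingers": 1},
    {"x": 0.9,"y": -0.07,"z": 0,"rx": 0,"ry": 0,"rz": 0,"fingers": 1},
    {"x": 0.9,"y": -0.07,"z": 0,"rx": 0,"ry": 0,"rz": 0,"fingers": 1},
    {"x": 0.9,"y": -0.07,"z": 0,"rx": 0,"ry": 0,"rz": 0,"fingers": 1},
    {"x": 0.8,"y": -0.07,"z": 0,"rx": 0,"ry": 0,"rz": 0,"fingers": 1}
  ]
}}

```text
t: 9.85
tool_pos: [0.4831, 0.0073, 0.0674]
eef_rot: [0.495, 0.506, -0.454, 0.541]
contact_force: [0.7, -0.3, -2.2]
gripper_width: 0.0044
```

Run:
```python
from h import *
s,im,W=gfit(np.radians(5.6),.02)
```

```text
t 9.85 tcp [0.4831 0.0073 0.0674] F [ 0.7 -0.3 -2.2] n 14467 pitch deg 0.3 roll 0.3 zmin 0.02 z@tcp 0.035 u 0.03 0.176 v -0.036 0.031
```

Top face is at 35 mm and should be at 19 mm when the grille rests on the mat. I'll lower 16 mm more, gently.

Call:
{"fn": "step_arm", "kwargs": {
  "series": [
    {"x": 0.1,"y": -0.01,"z": 0,"rx": 0,"ry": 0,"rz": 0,"fingers": 1},
    {"x": 0.1,"y": -0.01,"z": 0,"rx": 0,"ry": 0,"rz": 0,"fingers": 1},
    {"x": 0.1,"y": -0.01,"z": 0,"rx": 0,"ry": 0,"rz": 0,"fingers": 1},
    {"x": 0.1,"y": 0,"z": 0,"rx": 0,"ry": 0,"rz": 0,"fingers": 1},
    {"x": 0,"y": 0,"z": 0,"rx": 0,"ry": 0,"rz": 0,"fingers": 1}
  ]
}}

```text
t: 10.52
tool_pos: [0.4834, 0.0076, 0.0526]
eef_rot: [0.496, 0.506, -0.453, 0.541]
contact_force: [0.2, -0.1, -3.2]
gripper_width: 0.0043
```

Run:
```python
from h import *
s,im,W=gfit(np.radians(5.6),.012)
```

```text
t 10.525 tcp [0.4834 0.0076 0.0526] F [ 0.2 -0.1 -3.2] n 14320 pitch deg 0.7 roll 0.2 zmin 0.012 z@tcp 0.021 u 0.03 0.177 v -0.036 0.031
```

Call:
{"fn": "step_arm", "kwargs": {
  "series": [
    {"x": 0.05,"y": 0,"z": 0,"rx": 0,"ry": 0,"rz": 0,"fingers": 1},
    {"x": 0.03,"y": 0,"z": 0,"rx": 0,"ry": 0,"rz": 0,"fingers": 1},
    {"x": 0,"y": 0,"z": 0,"rx": 0,"ry": 0,"rz": 0,"fingers": 1}
  ],
  "grip_force": 25
}}

```text
t: 10.95
tool_pos: [0.4835, 0.0076, 0.05]
eef_rot: [0.496, 0.506, -0.453, 0.541]
contact_force: [-4.6, 0.9, 13.7]
gripper_width: 0.0042
```

Call:
{"fn": "step_arm", "kwargs": {
  "series": [
    {"x": 0,"y": 0,"z": 0,"rx": 0,"ry": 0,"rz": 0,"fingers": 0.7},
    {"x": 0,"y": 0,"z": 0,"rx": 0,"ry": 0,"rz": 0,"fingers": 0.4},
    {"x": 0,"y": 0,"z": 0,"rx": 0,"ry": 0,"rz": 0,"fingers": 0.4},
    {"x": 0,"y": 0,"z": 0,"rx": 0,"ry": 0,"rz": 0,"fingers": 0.4}
  ]
}}

```text
t: 11.45
tool_pos: [0.4835, 0.0075, 0.0493]
eef_rot: [0.496, 0.506, -0.453, 0.541]
contact_force: [-0.9, 0.1, 0.2]
gripper_width: 0.0254
```

Call:
{"fn": "step_arm", "kwargs": {
  "series": [
    {"x": -0.3,"y": 0,"z": 0,"rx": 0,"ry": 0,"rz": 0,"fingers": 0.4},
    {"x": -0.9,"y": 0,"z": 0,"rx": 0,"ry": 0,"rz": 0,"fingers": 0.4},
    {"x": -0.9,"y": 0,"z": 0,"rx": 0,"ry": 0,"rz": 0,"fingers": 0},
    {"x": -0.9,"y": 0,"z": 0,"rx": 0,"ry": 0,"rz": 0,"fingers": -1},
    {"x": -0.9,"y": 0,"z": 0,"rx": 0,"ry": 0,"rz": 0,"fingers": -1}
  ]
}}

```text
t: 12.08
tool_pos: [0.471, 0.0055, 0.2066]
eef_rot: [0.496, 0.505, -0.453, 0.541]
contact_force: [1.5, 1.4, 0.2]
gripper_width: 0.077
```

Run:
```python
from h import *
s,im,W=gfit(np.radians(5.6),.012)
m=(im.min(-1)>110)&(W[...,2]>.0135)&(W[...,2]<.03)&(abs(W[...,0]-.56)<.16)&(abs(W[...,1])<.12)
P=W[m]; print(len(P),np.median(P[:,2]),cv2.minAreaRect((P[:,:2]*1000).astype(np.float32)))
m=(W[...,2]>.055)&(W[...,2]<.08)&(abs(W[...,0]-.483)<.05)&(abs(W[...,1])<.06);P=W[m]
if len(P)>9: print("bar",len(P),P.mean(0),cv2.minAreaRect((P[:,:2]*1000).astype(np.float32)))
save("w8",im)
```

```text
t 12.075 tcp [0.471  0.0055 0.2066] F [1.5 1.4 0.2] n 6395 pitch deg 1.1 roll 1.0 zmin 0.012 z@tcp 0.021 u 0.03 0.19 v -0.035 0.032
7337 0.018585190267166263 ((565.5194091796875, 13.063499450683594), (190.79525756835938, 66.6301040649414), 5.728893280029297)
bar 474 [0.48223058 0.00626785 0.06549795] ((482.4949645996094, 5.318595886230469), (7.920408248901367, 51.1104850769043), 5.907362461090088)
```

View pics/w8.png

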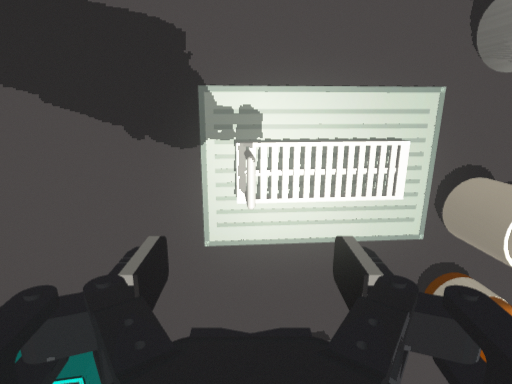

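The grille lies flat on the mat: centre (0.5655,0.0131), yaw 5.7°, top face at 18.6 mm, 190.8×66.6 mm (image box 237–408 × 140–207). Next I turn 90° above its middle and check where the open fingertips sit.

Run:
```python
from h import *
s=read_state(); im,d,W=cloud("wrist")
R=Rn.from_quat(s["eef_rot"]).as_matrix(); T=(W-s["tool_pos"])@R
for sg in(1,-1):
    m=(T[...,0]>-.06)&(T[...,0]<.02)&(sg*T[...,1]>.025)&(sg*T[...,1]<.075)&(abs(T[...,2])<.03)
    print("finger x",m.sum(),np.percentile(T[m][:,0],[90,99,100]),"inner y",np.percentile(sg*T[m][:,1],[0,2]),s["gripper_width"])
print(s["joint_positions"].round(2))
delta((.5655,.0131,.12),down(np.radians(95.7)))
```

```text
finger x 3571 [-0.02086799 -0.01379017 -0.01168636] inner y [0.03891277 0.04085641] 0.08354094392521551
finger x 3593 [-0.02094055 -0.01322678 -0.01083001] inner y [0.04012627 0.04183542] 0.08354094392521551
[-0.77  0.18  0.76  2.07 -0.17  0.87  0.18]
rot units (total rotvec/(pi/4)) [-2.001  0.08  -0.088]
shift units: before rot [2.4  2.12 0.05]  after rot [ 2.22 -0.04  2.32]
```

Call:
{"fn": "step_arm", "kwargs": {
  "series": [
    {"x": 0,"y": 0,"z": 0,"rx": 0,"ry": 0,"rz": -0.102,"fingers": -1},
    {"x": 0,"y": 0.79,"z": 0,"rx": 0,"ry": 0,"rz": 0,"fingers": -1},
    {"x": 0,"y": 0.79,"z": 0,"rx": 0,"ry": 0,"rz": 0,"fingers": -1},
    {"x": 0,"y": 0.79,"z": 0,"rx": 0,"ry": 0,"rz": 0,"fingers": -1},
    {"x": 0,"y": 0,"z": 0,"rx": -0.222,"ry": 0,"rz": 0,"fingers": -1}
  ]
}}

```text
t: 12.8
tool_pos: [0.5672, 0.0154, 0.204]
eef_rot: [0.426, 0.565, -0.427, 0.563]
contact_force: [-0.2, -0.3, -0.1]
gripper_width: 0.0853
```

Call:
{"fn": "step_arm", "kwargs": {
  "series": [
    {"x": 0,"y": 0,"z": 0,"rx": -0.222,"ry": 0,"rz": 0,"fingers": -1},
    {"x": 0,"y": 0,"z": 0,"rx": -0.222,"ry": 0,"rz": 0,"fingers": -1},
    {"x": 0,"y": 0,"z": 0,"rx": -0.222,"ry": 0,"rz": 0,"fingers": -1},
    {"x": 0,"y": 0,"z": 0,"rx": -0.222,"ry": 0,"rz": 0,"fingers": -1}
  ]
}}

```text
t: 13.3
tool_pos: [0.5653, 0.015, 0.2045]
eef_rot: [0.208, 0.677, -0.207, 0.675]
contact_force: [0.1, -0.5, 0.3]
gripper_width: 0.0854
```

Call:
{"fn": "step_arm", "kwargs": {
  "series": [
    {"x": 0,"y": 0,"z": 0,"rx": -0.222,"ry": 0,"rz": 0,"fingers": -1},
    {"x": 0,"y": 0,"z": 0,"rx": -0.222,"ry": 0,"rz": 0,"fingers": -1},
    {"x": 0,"y": 0,"z": 0,"rx": -0.222,"ry": 0,"rz": 0,"fingers": -1},
    {"x": 0,"y": 0,"z": 0,"rx": -0.222,"ry": 0,"rz": 0,"fingers": -1}
  ]
}}

```text
t: 13.8
tool_pos: [0.5653, 0.0149, 0.2045]
eef_rot: [-0.035, 0.707, 0.037, 0.705]
contact_force: [-0.1, -0.9, -0.1]
gripper_width: 0.0857
```

```bash
cat >> h.py <<'E'
def flat(c,zlo,zhi,r=.13):
    s=read_state(); im,d,W=cloud("wrist")
    m=(im.min(-1)>110)&(W[...,2]>zlo)&(W[...,2]<zhi)&(abs(W[...,0]-c[0])<r)&(abs(W[...,1]-c[1])<.06)
    P=W[m]; A=np.c_[P[:,:2]-c,np.ones(len(P))]; k=np.linalg.lstsq(A,P[:,2],rcond=None)[0]
    print("t",s["t"],"tcp",s["tool_pos"].round(4),"w",s["gripper_width"].round(4),"F",s["contact_force"].round(1),"n",len(P),"zmed",np.median(P[:,2]).round(4),"slopes",k[:2].round(3),cv2.minAreaRect((P[:,:2]*1000).astype(np.float32)))
    return s,im,W
E
python3 - <<'E'
from h import *
s,im,W=flat((.5655,.0131),.0135,.03)
delta((.5655,.0131,.05),down(np.radians(95.7)))
E
```

```text
Traceback (most recent call last):
  File "h.py", line 45, in flat
    print("t",s["t"],"tcp",s["tool_pos"].round(4),"w",s["gripper_width"].round(4),"F",s["contact_force"].round(1),"n",len(P),"zmed",np.median(P[:,2]).round(4),"slopes",k[:2].round(3),cv2.minAreaRect((P[:,:2]*1000).astype(np.float32)))
                                                      ^^^^^^^^^^^^^^^^^^^^^^^^
AttributeError: 'float' object has no attribute 'round'
```

```bash
sed -i 's/s\["gripper_width"\].round(4)/round(s["gripper_width"],4)/' h.py
python3 - <<'E'
from h import *
s,im,W=flat((.5655,.0131),.0135,.03)
delta((.5655,.0131,.05),down(np.radians(95.7)))
E
```

```text
t 13.85 tcp [0.5653 0.0148 0.2045] w 0.0854 F [ 0.1  0.2 -0.1] n 7433 zmed 0.0186 slopes [-0.001  0.001] ((564.6982421875, 13.07711410522461), (190.12977600097656, 66.20318603515625), 5.7894287109375)
rot units (total rotvec/(pi/4)) [-0.001 -0.003 -0.004]
shift units: before rot [ 3.86 -0.05  0.01]  after rot [ 3.86 -0.04 -0.  ]
```

Call:
{"fn": "step_arm", "kwargs": {
  "series": [
    {"x": 0.9,"y": -0.045,"z": -0.02,"rx": 0,"ry": 0,"rz": 0,"fingers": -1},
    {"x": 0.9,"y": 0,"z": 0,"rx": 0,"ry": 0,"rz": 0,"fingers": -1},
    {"x": 0.9,"y": 0,"z": 0,"rx": 0,"ry": 0,"rz": 0,"fingers": -1},
    {"x": 0.9,"y": 0,"z": 0,"rx": 0,"ry": 0,"rz": 0,"fingers": -1},
    {"x": 0.5,"y": 0,"z": 0,"rx": 0,"ry": 0,"rz": 0,"fingers": -1}
  ]
}}

```text
t: 14.52
tool_pos: [0.5636, 0.0135, 0.0388]
eef_rot: [-0.032, 0.708, 0.033, 0.705]
contact_force: [0.3, 0.7, 0.1]
gripper_width: 0.0851
```

Call:
{"fn": "step_arm", "kwargs": {
  "series": [
    {"x": 0.4,"y": 0,"z": 0,"rx": 0,"ry": 0,"rz": 0,"fingers": -1},
    {"x": 0.3,"y": 0,"z": 0,"rx": 0,"ry": 0,"rz": 0,"fingers": -1},
    {"x": 0.15,"y": 0,"z": 0,"rx": 0,"ry": 0,"rz": 0,"fingers": -1},
    {"x": 0,"y": 0,"z": 0,"rx": 0,"ry": 0,"rz": 0,"fingers": -1}
  ]
}}

```text
t: 15.02
tool_pos: [0.5647, 0.0138, 0.0067]
eef_rot: [-0.033, 0.707, 0.035, 0.706]
contact_force: [-0.4, -0.1, -0.2]
gripper_width: 0.0857
```

Call:
{"fn": "step_arm", "kwargs": {
  "series": [
    {"x": 0.1,"y": 0,"z": 0,"rx": 0,"ry": 0,"rz": 0,"fingers": -1},
    {"x": 0.08,"y": 0,"z": 0,"rx": 0,"ry": 0,"rz": 0,"fingers": -1},
    {"x": 0,"y": 0,"z": 0,"rx": 0,"ry": 0,"rz": 0,"fingers": -0.6},
    {"x": 0,"y": 0,"z": 0,"rx": 0,"ry": 0,"rz": 0,"fingers": 0},
    {"x": 0,"y": 0,"z": 0,"rx": 0,"ry": 0,"rz": 0,"fingers": 0}
  ],
  "grip_force": 60
}}

```text
t: 15.65
tool_pos: [0.5647, 0.0138, 0.0]
eef_rot: [-0.033, 0.707, 0.035, 0.706]
contact_force: [-2.5, -0.2, 5.1]
gripper_width: 0.0646
```

Call:
{"fn": "step_arm", "kwargs": {
  "series": [
    {"x": 0,"y": 0,"z": 0,"rx": 0,"ry": 0,"rz": 0,"fingers": 1},
    {"x": 0,"y": 0,"z": 0,"rx": 0,"ry": 0,"rz": 0,"fingers": 1},
    {"x": 0,"y": 0,"z": 0,"rx": 0,"ry": 0,"rz": 0,"fingers": 1}
  ],
  "grip_force": 60
}}

```text
t: 16.02
tool_pos: [0.5647, 0.0138, 0.0]
eef_rot: [-0.033, 0.707, 0.035, 0.706]
contact_force: [-1.7, -0.8, 4.8]
gripper_width: 0.0644
```

Call:
{"fn": "step_arm", "kwargs": {
  "series": [
    {"x": -0.1,"y": 0,"z": 0,"rx": 0,"ry": 0,"rz": 0,"fingers": 1},
    {"x": -0.15,"y": 0,"z": 0,"rx": 0,"ry": 0,"rz": 0,"fingers": 1},
    {"x": -0.2,"y": 0,"z": 0,"rx": 0,"ry": 0,"rz": 0,"fingers": 1},
    {"x": 0,"y": 0,"z": 0,"rx": 0,"ry": 0,"rz": 0,"fingers": 1}
  ]
}}

```text
t: 16.52
tool_pos: [0.5653, 0.0139, 0.0183]
eef_rot: [-0.033, 0.706, 0.035, 0.706]
contact_force: [0.5, -0.1, -4.1]
gripper_width: 0.0645
```

Run:
```python
from h import *
s,im,W=flat((.5655,.0131),.0135,.06)
```

```text
t 16.525 tcp [0.5653 0.0139 0.0183] w 0.0645 F [ 0.5 -0.1 -4.1] n 27571 zmed 0.0369 slopes [0.002 0.002] ((540.9828491210938, 11.920528411865234), (124.10365295410156, 91.60933685302734), 5.185912609100342)
```

Call:
{"fn": "step_arm", "kwargs": {
  "series": [
    {"x": -0.5,"y": 0,"z": 0,"rx": 0,"ry": 0,"rz": 0,"fingers": 1},
    {"x": -0.8,"y": 0,"z": 0,"rx": 0,"ry": 0,"rz": 0,"fingers": 1},
    {"x": -0.8,"y": 0,"z": 0,"rx": 0,"ry": 0,"rz": 0,"fingers": 1},
    {"x": -0.4,"y": 0.3,"z": 0,"rx": 0,"ry": 0,"rz": 0,"fingers": 1},
    {"x": 0,"y": 0.6,"z": 0,"rx": 0,"ry": 0,"rz": 0,"fingers": 1}
  ]
}}

```text
t: 17.2
tool_pos: [0.562, 0.0496, 0.1186]
eef_rot: [-0.033, 0.706, 0.035, 0.706]
contact_force: [1.0, 1.2, -3.2]
gripper_width: 0.0638
```

Call:
{"fn": "step_arm", "kwargs": {
  "series": [
    {"x": 0,"y": 0.9,"z": 0.02,"rx": 0,"ry": 0,"rz": 0,"fingers": 1},
    {"x": 0,"y": 0.9,"z": 0.02,"rx": 0,"ry": 0,"rz": 0,"fingers": 1},
    {"x": 0,"y": 0.9,"z": 0.02,"rx": 0,"ry": 0,"rz": 0,"fingers": 1},
    {"x": 0,"y": 0.9,"z": 0.02,"rx": 0,"ry": 0,"rz": 0,"fingers": 1},
    {"x": 0,"y": 0.9,"z": 0,"rx": 0,"ry": 0,"rz": 0,"fingers": 1}
  ]
}}

```text
t: 17.82
tool_pos: [0.5461, 0.231, 0.1173]
eef_rot: [-0.034, 0.707, 0.035, 0.705]
contact_force: [0.0, -0.6, -2.9]
gripper_width: 0.0647
```

Call:
{"fn": "step_arm", "kwargs": {
  "series": [
    {"x": 0,"y": 0.9,"z": 0,"rx": 0,"ry": 0,"rz": 0,"fingers": 1},
    {"x": 0,"y": 0.7,"z": 0,"rx": 0,"ry": 0,"rz": 0,"fingers": 1},
    {"x": 0,"y": 0.4,"z": 0,"rx": 0,"ry": 0,"rz": 0,"fingers": 1},
    {"x": 0,"y": 0.2,"z": 0,"rx": 0,"ry": 0,"rz": 0,"fingers": 1},
    {"x": 0,"y": 0,"z": 0,"rx": 0,"ry": 0,"rz": 0,"fingers": 1}
  ]
}}

```text
t: 18.45
tool_pos: [0.5387, 0.3162, 0.1181]
eef_rot: [-0.033, 0.707, 0.035, 0.706]
contact_force: [0.1, -0.4, -2.4]
gripper_width: 0.0647
```

Run:
```python
from h import *
s,im,W=flat((.538,.318),.1,.16); save("w9",im)
m=(W[...,2]>.03)&(W[...,2]<.05)&(abs(W[...,0]-.538)<.16)&(abs(W[...,1]-.318)<.11);P=W[m]
print("pan rim",len(P),cv2.minAreaRect((P[:,:2]*1000).astype(np.float32)))
delta((.538,.318,.05),down(np.radians(95)))
```

```text
t 18.45 tcp [0.5387 0.3162 0.1181] w 0.0647 F [ 0.1 -0.4 -2.4] n 28034 zmed 0.1367 slopes [0.001 0.003] ((514.5772705078125, 314.7877502441406), (123.92997741699219, 90.87091064453125), 4.82297420501709)
pan rim 10488 ((533.3440551757812, 318.61859130859375), (255.77120971679688, 163.0160675048828), 4.9067301750183105)
rot units (total rotvec/(pi/4)) [ 0.011 -0.002 -0.003]
shift units: before rot [ 1.71  0.07 -0.02]  after rot [ 1.71  0.07 -0.02]
```

View pics/w9.png

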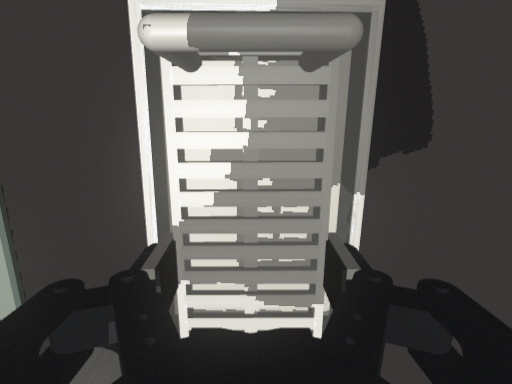

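The grille is level and centred over the pan, its outline inside the pan rim (140–375). Lowering now.

Call:
{"fn": "step_arm", "kwargs": {
  "series": [
    {"x": 0.5,"y": 0.05,"z": 0,"rx": 0.01,"ry": 0,"rz": 0,"fingers": 1},
    {"x": 0.8,"y": 0,"z": 0,"rx": 0,"ry": 0,"rz": 0,"fingers": 1},
    {"x": 0.7,"y": 0,"z": 0,"rx": 0,"ry": 0,"rz": 0,"fingers": 1},
    {"x": 0.4,"y": 0,"z": 0,"rx": 0,"ry": 0,"rz": 0,"fingers": 1},
    {"x": 0.2,"y": 0,"z": 0,"rx": 0,"ry": 0,"rz": 0,"fingers": 1}
  ]
}}

```text
t: 19.12
tool_pos: [0.5386, 0.3178, 0.0139]
eef_rot: [-0.03, 0.707, 0.032, 0.706]
contact_force: [0.6, -0.3, -3.3]
gripper_width: 0.0642
```

Call:
{"fn": "step_arm", "kwargs": {
  "series": [
    {"x": 0.1,"y": 0,"z": 0,"rx": 0,"ry": 0,"rz": 0,"fingers": 1},
    {"x": 0.1,"y": 0,"z": 0,"rx": 0,"ry": 0,"rz": 0,"fingers": 1},
    {"x": 0.05,"y": 0,"z": 0,"rx": 0,"ry": 0,"rz": 0,"fingers": 1},
    {"x": 0,"y": 0,"z": 0,"rx": 0,"ry": 0,"rz": 0,"fingers": 1}
  ]
}}

```text
t: 19.62
tool_pos: [0.5384, 0.3189, 0.0046]
eef_rot: [-0.03, 0.707, 0.032, 0.706]
contact_force: [0.1, -0.6, -3.6]
gripper_width: 0.0643
```

Still hanging, with 5 mm to go.

Call:
{"fn": "step_arm", "kwargs": {
  "series": [
    {"x": 0.05,"y": 0,"z": 0,"rx": 0,"ry": 0,"rz": 0,"fingers": 1},
    {"x": 0.05,"y": 0,"z": 0,"rx": 0,"ry": 0,"rz": 0,"fingers": 1},
    {"x": 0.03,"y": 0,"z": 0,"rx": 0,"ry": 0,"rz": 0,"fingers": 1},
    {"x": 0,"y": 0,"z": 0,"rx": 0,"ry": 0,"rz": 0,"fingers": 1}
  ]
}}

```text
t: 20.12
tool_pos: [0.5384, 0.3188, -0.0009]
eef_rot: [-0.03, 0.707, 0.032, 0.706]
contact_force: [0.4, -0.6, -3.0]
gripper_width: 0.0644
```

Call:
{"fn": "step_arm", "kwargs": {
  "series": [
    {"x": 0.03,"y": 0,"z": 0,"rx": 0,"ry": 0,"rz": 0,"fingers": 1},
    {"x": 0.03,"y": 0,"z": 0,"rx": 0,"ry": 0,"rz": 0,"fingers": 1},
    {"x": 0,"y": 0,"z": 0,"rx": 0,"ry": 0,"rz": 0,"fingers": 1}
  ],
  "grip_force": 30
}}

```text
t: 20.5
tool_pos: [0.5384, 0.3188, -0.001]
eef_rot: [-0.03, 0.707, 0.033, 0.706]
contact_force: [-8.1, -3.9, 23.3]
gripper_width: 0.0646
```

Contact with the pan floor at 23 N, so I'll open, retreat and check.

Call:
{"fn": "step_arm", "kwargs": {
  "series": [
    {"x": -0.03,"y": 0,"z": 0,"rx": 0,"ry": 0,"rz": 0,"fingers": 0.5},
    {"x": 0,"y": 0,"z": 0,"rx": 0,"ry": 0,"rz": 0,"fingers": -1},
    {"x": 0,"y": 0,"z": 0,"rx": 0,"ry": 0,"rz": 0,"fingers": -1},
    {"x": 0,"y": 0,"z": 0,"rx": 0,"ry": 0,"rz": 0,"fingers": -1},
    {"x": 0,"y": 0,"z": 0,"rx": 0,"ry": 0,"rz": 0,"fingers": -1}
  ]
}}

```text
t: 21.12
tool_pos: [0.5384, 0.3188, -0.0022]
eef_rot: [-0.03, 0.707, 0.032, 0.706]
contact_force: [0.2, 0.7, 0.2]
gripper_width: 0.0855
```

Call:
{"fn": "step_arm", "kwargs": {
  "series": [
    {"x": -0.3,"y": 0,"z": 0,"rx": 0,"ry": 0,"rz": 0,"fingers": -1},
    {"x": -0.8,"y": 0,"z": 0,"rx": 0,"ry": 0,"rz": 0,"fingers": -1},
    {"x": -0.9,"y": 0,"z": 0,"rx": 0,"ry": 0,"rz": 0,"fingers": -1},
    {"x": -0.9,"y": 0,"z": 0,"rx": 0,"ry": 0,"rz": 0,"fingers": -1},
    {"x": -0.9,"y": 0,"z": 0,"rx": 0,"ry": 0,"rz": 0,"fingers": -1}
  ]
}}

```text
t: 21.75
tool_pos: [0.5387, 0.3183, 0.1521]
eef_rot: [-0.03, 0.707, 0.032, 0.706]
contact_force: [0.1, -0.7, 0.4]
gripper_width: 0.0855
```

Call:
{"fn": "step_arm", "kwargs": {
  "series": [
    {"x": -0.5,"y": 0,"z": 0,"rx": 0,"ry": 0,"rz": 0,"fingers": -1},
    {"x": 0,"y": 0,"z": 0,"rx": 0,"ry": 0,"rz": 0,"fingers": -1}
  ]
}}

```text
t: 22.0
tool_pos: [0.5398, 0.3188, 0.1725]
eef_rot: [-0.03, 0.706, 0.033, 0.707]
contact_force: [-0.1, 0.5, -0.6]
gripper_width: 0.0855
```

Run:
```python
from h import *
s,im,W=flat((.538,.318),.012,.025); save("w10",im)
m=(W[...,2]>.053)&(W[...,2]<.08)&(abs(W[...,0]-.455)<.05)&(abs(W[...,1]-.31)<.05);P=W[m]
print("bar",len(P),P.mean(0) if len(P) else "")
_,_,W=cloud("top")
s=512/800
for n,a,b in(("jug",(225,130),(280,205)),("mug",(325,130),(380,200)),("jar",(395,135),(440,195))):
    Q=W[int(a[1]*s):int(b[1]*s),int(a[0]*s):int(b[0]*s)].reshape(-1,3); Q=Q[(Q[:,2]>.05)&(Q[:,2]<.12)]
    print(n,len(Q),cv2.minAreaRect((Q[:,:2]*1000).astype(np.float32))[0])
```

```text
t 22.0 tcp [0.5398 0.3188 0.1725] w 0.0855 F [-0.1  0.5 -0.6] n 8794 zmed 0.0176 slopes [-0. -0.] ((538.5549926757812, 318.9428405761719), (189.03334045410156, 66.1796646118164), 5.246222019195557)
bar 722 [0.45626954 0.31136563 0.06477731]
jug 453 (764.9480590820312, 179.55186462402344)
mug 356 (776.9256591796875, -22.427032470703125)
jar 568 (764.9066162109375, -144.60614013671875)
```

View pics/w10.png

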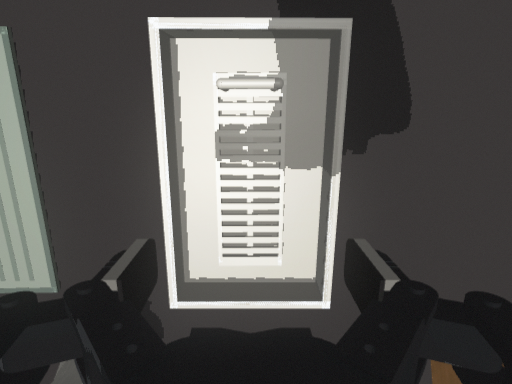

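The grille lies flat and centred in the pan (213–285 × 73–265), handle up, with the gripper well clear above it.

```bash
python3 -c "
from cell import *
print(hand_in())"
```

```text
the job is handed in; nothing more can be done
None
```

The job is done and handed in at about 22 s of the 72 s allowed; `hand_in()` reports no verdict.

I lifted the grille by its loop handle with about 20° of tilt and drew it forward clear of the back cover. I laid it flat on the mat and let go, then gripped it across its two long sides. From there I carried it level to the pan and set it down and released it.

**Last checks:**
- **Grille:** it lies flat in the pan with no measurable slope, handle up. Its top face is at 17.6 mm, so its centre is about 11 mm up. Its centre is at (0.5386, 0.3189), within about 1 mm of the pan centre measured from the top camera.
- **Mug, milk jug and jar:** each is within 1 mm of where it was at the start.
- **Robot:** the gripper is open and clear above the pan, and the measured force is about zero.

**What failed or disagreed:**
- **Refused moves:** the first move calls were refused because fields were missing, so nothing moved.
- **Slip in the grip:** the handle turned about 4° in the grip during the lift-out. I corrected this with tool pitch before laying the grille down.
- **Contact force:** setting down in the pan gave a brief force of about 25 N.
- **Pan position:** a partly hidden wrist-camera view put the pan centre about 5 mm nearer the robot than the top camera did. I used the top-camera value, and the difference is well within the tolerance.

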